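# Release the interlocked clamp and unload the wooden case

## Robot

A 6-joint arm with a two-finger parallel gripper is mounted at the origin on the work surface. World frame = base frame: x ahead of the robot, y to its left, z up, the work surface at z = 0. Lengths are in m, angles in rad, forces in N, time in s.
With the tool pointing down it reaches from about 0.225 to 0.875 m from the base axis. Payload 3.4 kg.
Tool frame: the origin (TCP) lies at the very end of the fingers, on their centre line; the grasp point (between the pads) lies manip.pinch_z behind it (manip.pinch_z is the distance from the TCP to the grasp point, in m); z points along the fingers, y is the direction in which the jaws open and shut (so a half turn about z gives the same grasp; the last joint's range is limited). The gripper opens to 85 mm and grips with 20 to 120 N. Pads are 22 mm wide; open, the fingers measure 114 mm over their backs; the gripper's body (76 mm by 85 mm) begins 54 mm behind the grasp point. The pads swing forward as they close: fully open they stand 13 mm farther back than shut.
Start: joints at [-1.368, 0.276, 1.505, -0, 1.361, -0.121], TCP at [0.183, -0.545, 0.231] pointing down, gripper open.
Joint ranges: [-2.89, 2.89], [-0.75, 2.08], [0.22, 2.7], [-1.18, 4.32], [0.11, 2.71], [-2.7, 2.7]. Speed limits (rad/s): [2.57, 2.57, 3.14, 3.14, 3.14, 3.14].

## Interface

Orientations are given as a unit quaternion [w, x, y, z].
In Python, from rig import manip, imaging, workorder gives the robot as it stands.
- The arm moves only by the tool apply_moves, never from a script. Its argument "moves" is one flat list of numbers, 7 for each row, row after row: the finger opening in m, from 0 to 0.0854, then the shift along the tool's x, y, z in m, then the turn, a rotation vector about the tool's x, y, z in rad. In form: [jaw, tx, ty, tz, rx, ry, rz, jaw, tx, ty, tz, rx, ry, rz, ...]. A call has exactly 8 rows; each row shifts and turns the pose as measured when the row begins, along the tool's axes as they then stand; what a row does not reach is not made up. A row lasts 1/12 s, in which the tool goes at most 41.7 mm and 7.16 degrees, less where a joint would pass 70% of its speed; a pose out of reach is approached as far as the arm can. A call with a gripper value outside its range is refused whole. The fingers move at their own pace and stop on an object; "newtons" is the grip in N (left out, the last holds). Time passes only in rows, so rows that do not move let the fingers close, or fill a call up. It gives the time, the measured TCP pose, the force and the opening at its end, in the units of the state.
- manip.get_state(): the state, without advancing time (a new reading comes with each control period).
- imaging.get_image(name): name is "scene" or "top" or "wrist"; returns a dict with "image" (400x640x3 uint8, red, green, blue), "range_z" (400x640 float32, m along the optical axis (not along the pixel's ray), 0 where there is no reading), "fx", "fy", "cx", "cy" (pixels), "R" (3x3) and "t" (3): a world point X has camera coordinates R X + t. Camera axes: x right, y down, z forward; pixel columns grow to the right and rows downward; lengths in m; the calibration is good to about 2 mm. A picture is of the moment at which its call begins.
- workorder.sign_off(): hands the job in, once; it reports no verdict.
The state is a dict: "clock": time; "qpos": joint angles; "qd": joint speeds; "effort": joint torques, N m; "position": TCP position; "ee_rot": TCP orientation; "contact_force": force on the tool from outside, world axes, zero at the start; "moment": the same for the moment, N m; "width": finger opening in m.
Only numpy, scipy, OpenCV 4.12 (cv2) and the standard library are available. Lean on these libraries where they do the work, as an engineer would, in place of code of your own. Each camera call takes 0.05 s, during which the arm holds its last target.

## Task

Unload the hollowed wooden case from the holding jig: turn the lock knob until the flat of its D-shaped disc squarely faces the clamp's post, which lets the clamp's locking pin pass, then swing the clamp by about a quarter turn so that its arm is clear of the case. Lift the case out and set it down, not drop it, upright and wholly on the bare plywood board, leaving the lock and clamp in their released positions and the other things on the bench undisturbed.

Things in the scene. Friction and masses are not known exactly. Their poses are not given: they have to be found in the camera images.
- jig: Holding jig fixed to the bench: plywood base 18 mm thick, x -90 to 90, y -148 to 172 mm, with the lock knob (y +105), the clamp (y 0) and the nest of the case (centre y -85) in a row along its y. Origin on the base's underside, on the clamp's vertical axis; z up. Nest: four corner fences, 8 mm above the base, 6 mm thick, 2 mm play, open along the middle of each side.
- lock (a joint): Lock knob angle, rad, about a vertical axis at jig x 0, y 105 mm; positive counterclockwise from above. 0: flat of the disc squarely faces the clamp's post (jig -y), the release position. Stops -1.6 and 0.6; starts -1.3 to -0.7. Stays where left (friction 0.08 N m). The clamp's pin passes only within about 0.28 rad of 0; else the round rim blocks it.
- lock_grip (a point): Middle of the lock's black bar grip, on the lock axis, 72 mm above the bench. Bar 50 mm long, 14 mm thick, from 50 to 88 mm above the bench, turning with the lock; this frame's y lies along the bar, -y towards the flat of the disc. Disc under it: aluminium, radius 44 mm, 10 mm thick, its one flat 27 mm from the axis.
- clamp (a joint): Swing clamp angle, rad, about a vertical axis at the jig's origin; positive counterclockwise from above. 0: arm along jig -y, across the case. 1.57: stop, arm along jig +x, clear of the case. Starts at 0 to 0.06; blocked at about 0.17 until the lock is released. Stays where left (friction 0.1 N m).
- clamp_pin_tip (a point): Tip of the clamp's locking pin, a round steel bar 10 mm thick at the height of the lock's disc (45 mm above the bench), 74 mm from the clamp axis, 148 degrees counterclockwise from the arm. It sweeps past the lock's disc as the clamp turns.
- clamp_grip (a point): Middle of the clamp's bar grip, on the clamp axis, 84 mm above the bench. The black bar is 50 mm long, 14 mm thick; underside (top of the arm) 62 mm, top 100 mm above the bench; this frame's y axis lies along the bar and along the arm (-y towards the arm's free end).
- clamp_arm_end (a point): On top of the clamp's dark steel arm, 115 mm from the clamp axis, 62 mm above the bench (arm's free end is 123 mm from the axis; arm 24 mm wide, 12 mm thick, 2 mm above the case's rim).
- case: Hollowed pale wooden case, open at the top: 130 (its x) by 56 (its y) by 30 mm tall, walls and floor 7 mm, about 0.12 kg, loose. Origin at the centre of its underside, z up. Starts in the nest, its underside 18 mm above the bench, its x along the jig's x (within 0.01 rad). Gripped across the 56 mm sides at mid-length from above, once the arm is clear.
- case_c0 (a point): Lower corner of the case at its x +65, y +28 mm, on the underside.
- case_c1 (a point): Lower corner of the case at its x +65, y -28 mm, on the underside.
- case_c2 (a point): Lower corner of the case at its x -65, y +28 mm, on the underside.
- case_c3 (a point): Lower corner of the case at its x -65, y -28 mm, on the underside.
- board: Bare plywood board, fixed, 200 (x) by 150 (y) by 12 mm thick, the place for the case. Origin at the centre of its underside, so its top is 12 mm above it; z up.
- other_case: Bystander: a second case of the same shape lying on the bench, not in the jig; leave alone. Origin at the centre of its underside.
- driver: Bystander: screwdriver with a wooden handle, about 200 mm long lying on the bench; leave alone.
- brush: Bystander: wooden bench brush lying on the bench; leave alone.
- glue: Bystander: white glue bottle, 54 mm diameter, 130 mm tall, standing on the bench; leave alone. Origin at the centre of its underside.
There are look-alikes about, which are no part of the job. What is shaped like the case but blue or pink is not meant.

How it is judged:
On the way, in this order (a step that is already met when the one before it is completed fails the run):
1. the lock is turned to its release position, within 0.35 rad (value of joint lock between -0.35 and 0.35 rad), for 0.2 s.
2. the clamp is swung clear, beyond 1.1 rad, with the lock still released (all of step 1 and value of joint clamp above 1.1 rad), for 0.2 s.
3. the case is lifted out of the nest, more than 10 mm (height (world z) of case above 0.028 m), for 0.1 s.
At the end, for the whole second after the job is handed in: The case lies at rest, right way up (within 0.08 rad), flat on the plywood board with all four lower corners over it (5 mm overhang allowed); the lock is within 0.35 rad of its release position and the clamp is swung beyond 1.1 rad (all of step 2 and x of case_c0 in the frame of board between -0.105 and 0.105 m and y of case_c0 in the frame of board between -0.08 and 0.08 m and x of case_c1 in the frame of board between -0.105 and 0.105 m and y of case_c1 in the frame of board between -0.08 and 0.08 m and x of case_c2 in the frame of board between -0.105 and 0.105 m and y of case_c2 in the frame of board between -0.08 and 0.08 m and x of case_c3 in the frame of board between -0.105 and 0.105 m and y of case_c3 in the frame of board between -0.08 and 0.08 m and angle between case's own z axis and vertical below 0.08 rad and z of case in the frame of board between 0.009 and 0.016 m and linear speed of case below 0.02 m/s); the robot touches nothing.
It fails at once if the spare wooden case is moved by more than 25 mm (distance of other_case from where it was at the start of the episode above 0.025 m).
It fails at once if the hand tool is moved by more than 25 mm (distance of driver from where it was at the start of the episode above 0.025 m).
It fails at once if the brush is moved by more than 25 mm (distance of brush from where it was at the start of the episode above 0.025 m).
It fails at once if the glue bottle is moved by more than 25 mm (distance of glue from where it was at the start of the episode above 0.025 m).
It fails at once if the case is dropped (falls free at more than 0.6 m/s, a fall of about 2 cm) (linear speed of case above 0.6 m/s and contact force between the fingers and case below 0.05 N).
It also fails if it takes over 54 s, if anything falls off the work surface, if the arm or the gripper's body presses on something with over 40 N, if the wrist force passes 120 N, or if a joint passes its speed limit or range.

## Working session

There is one attempt and no reset: what is moved stays moved. The work goes in short steps, Python scripts to look and compute and a tool call to move; the robot and the scene stay as the last step left them, time stands still between calls to the robot, and variables do not carry over. Pictures are saved under pics/ and viewed, and the job is handed in when it is done.

Besides the shell and the picture viewer there is one more tool, called after "Request:" as name(argument=value, ...) on one line, values as JSON. apply_moves: Moves the arm, as the interface text tells. Its arguments: {"type":"object","properties":{"moves":{"type":"array"},"newtons":{"type":"number"}},"required":["moves"]}

```bash
ls; mkdir -p pics
python3 - <<'E'
from rig import manip, imaging
import cv2
print(manip.get_state(), manip.pinch_z)
for n in ["scene","top","wrist"]:
    d=imaging.get_image(n); cv2.imwrite(f"pics/{n}0.png",d["image"][:,:,::-1]); print(n,d["fx"],d["R"],d["t"])
E
```

```text
pics
{'clock': 0.0, 'qpos': array([-1.36799144e+00,  2.76583301e-01,  1.50614194e+00, -2.09507174e-05,
        1.36071194e+00, -1.20983892e-01]), 'qd': array([ 5.05856270e-04,  5.70393094e-04,  4.37088883e-05,  9.84940978e-05,
       -6.61165491e-04, -4.55920994e-04]), 'effort': array([-1.88782642e-04, -4.16778553e+01, -2.45807004e+01, -1.62004071e-04,
        1.13190670e-02, -2.69476942e-05]), 'position': array([ 0.1828295 , -0.54458998,  0.23044288]), 'ee_rot': array([-9.21073288e-04,  9.86922928e-01,  1.61190210e-01, -4.79542017e-05]), 'contact_force': array([-0.35171186, -0.25074706,  0.21276007]), 'moment': array([-0.01729698,  0.03206695, -0.03918346]), 'width': 0.08570993110244218} 0.0187
scene 376.43027178616614 [[-0.32128823  0.94697425 -0.00369444]
 [ 0.62025828  0.20748927 -0.75645744]
 [-0.71557916 -0.24533238 -0.65403248]] [ 0.1437615  -0.30179336  1.33556829]
top 361.4682572037912 [[-0.00430856 -0.99979715  0.01967483]
 [-0.9876468   0.00117268 -0.15669214]
 [ 0.15663728 -0.0201069  -0.9874515 ]] [0.06156998 0.56678887 0.80879035]
wrist 326.62088338070976 [[ 0.31667831 -0.94853014 -0.00233022]
 [-0.91036552 -0.30462462  0.28006868]
 [-0.26636343 -0.08657033 -0.95997714]] [-0.57403412 -0.03491875  0.38082204]
```

View pics/scene0.png

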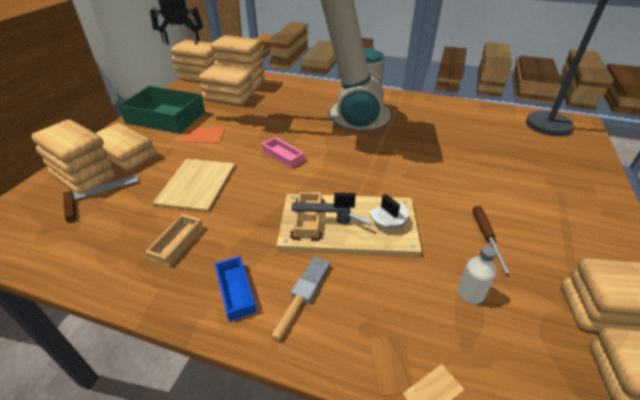

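View pics/top0.png

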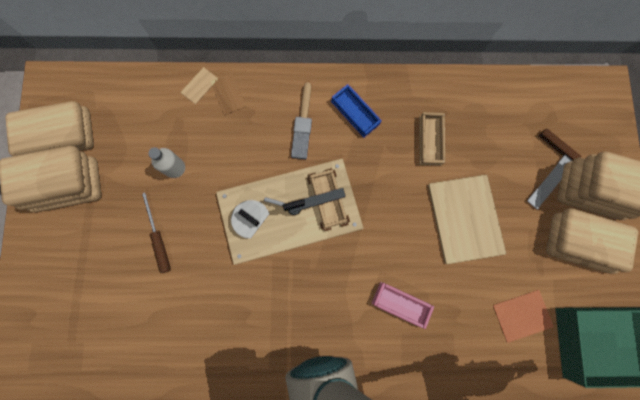

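View pics/wrist0.png

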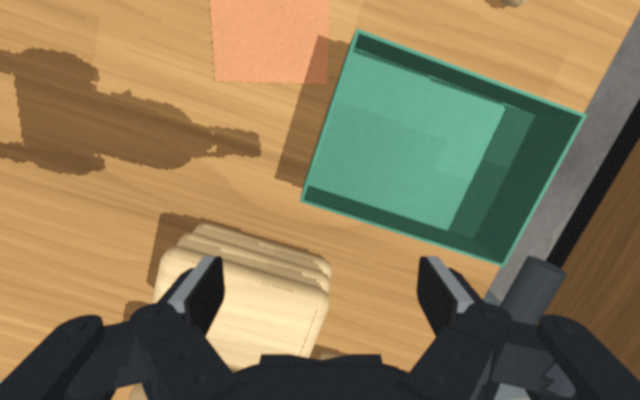

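```bash
cat > h.py <<'E'
import numpy as np, cv2
from rig import manip, imaging
def cloud(d):
    v,u=np.mgrid[0:400,0:640]; z=d["range_z"].astype(float)
    P=np.stack([(u-d["cx"])/d["fx"]*z,(v-d["cy"])/d["fy"]*z,z],-1)
    X=(P-d["t"])@d["R"]; X[z==0]=np.nan
    return X
def proj(d,X):
    c=d["R"]@np.array(X)+d["t"]; return c[0]/c[2]*d["fx"]+d["cx"],c[1]/c[2]*d["fy"]+d["cy"]
def rect(X,m):
    m=cv2.morphologyEx(m.astype(np.uint8),cv2.MORPH_OPEN,np.ones((2,2)))
    p=X[m>0][:,:2]; return cv2.minAreaRect((p*1000).astype(np.float32)),len(p)
E
python3 - <<'E'
from h import *
d=imaging.get_image("top"); X=cloud(d); z=X[...,2]
roi=np.zeros(z.shape,bool); roi[150:275,205:375]=1
rb=np.zeros(z.shape,bool); rb[165:275,415:515]=1
print("jigtop z",np.nanmedian(z[240:250,250:300]),"board z",np.nanmedian(z[200:240,450:490]),"bench",np.nanmedian(z[280:300,250:300]), z[215,325])
print("jig",rect(X,roi&(z>0.011)&(z<0.026)))
print("board",rect(X,rb&(z>0.007)&(z<0.017)))
for r in ["jig","board"]:
    pass
m=roi&(z>0.04); print("high",m.sum())
np.set_printoptions(precision=3,suppress=True)
for lo,hi in [(0.034,0.053),(0.054,0.068),(0.08,0.11)]:
    m=roi&(z>lo)&(z<hi); print(lo,m.sum(),np.nanmedian(z[m]), rect(X,m))
    n,l,s,c=cv2.connectedComponentsWithStats(m.astype(np.uint8))
    for i in range(1,n):
        if s[i,4]>15: print(s[i],c[i],X[l==i].mean(0),cv2.minAreaRect((X[l==i][:,:2]*1000).astype(np.float32)))
# crop
c=d["image"][150:275,205:375,::-1]; cv2.imwrite("pics/jig0.png",cv2.resize(c,None,fx=4.5,fy=4.5,interpolation=cv2.INTER_CUBIC))
E
```

```text
jigtop z 0.018371110419313788 board z 0.01202265272571517 bench 0.0003227807570029068 0.02799500531242763
jig (((575.2785034179688, 112.44758605957031), (221.71908569335938, 324.3343200683594), 15.42812728881836), 7098)
board (((532.6337890625, -331.77911376953125), (200.44195556640625, 157.91650390625), 8.986872673034668), 4904)
high 2148
0.034 1339 0.04942076054203394 (((533.159912109375, 93.9710922241211), (126.18756866455078, 266.16058349609375), 26.01010513305664), 1301)
[310 169  28  26 199] [322.824 178.819] [0.625 0.028 0.046] ((619.268798828125, 26.641475677490234), (48.77244186401367, 55.91139221191406), 15.48261833190918)
[264 197  22   9  81] [273.519 200.63 ] [0.572 0.144 0.049] ((571.5828857421875, 143.22549438476562), (51.17733383178711, 9.451780319213867), 73.86307525634766)
[318 198  29  30 220] [333.318 214.95 ] [0.538 0.004 0.046] ((544.0934448242188, 6.184810638427734), (55.98867416381836, 55.96612548828125), 15.17193603515625)
[231 200  38  38 805] [248.165 217.091] [0.533 0.203 0.05 ] ((535.5046997070312, 205.14309692382812), (70.86705780029297, 87.3033599853515
[... 240 characters left out ...]
5038833618164), (22.384605407714844, 141.68780517578125), 19.862899780273438), 480)
[289 187  57  25 481] [321.541 198.164] [0.575 0.032 0.062] ((573.5706176757812, 44.667457580566406), (24.431079864501953, 135.23321533203125), 15.97867488861084)
0.08 301 0.0911166648658838 (((539.745361328125, 141.2963409423828), (38.22380065917969, 149.6593017578125), 11.68969440460205), 296)
[282 198  23  12 162] [293.34  203.475] [0.557 0.097 0.098] ((558.3001708984375, 97.23772430419922), (14.079437255859375, 49.62258529663086), 15.995953559875488)
[238 208  21  17 139] [247.914 216.338] [0.53  0.198 0.088] ((530.51953125, 197.96788024902344), (48.273441314697266, 13.677395820617676), 53.29035568237305)
```

View pics/jig0.png

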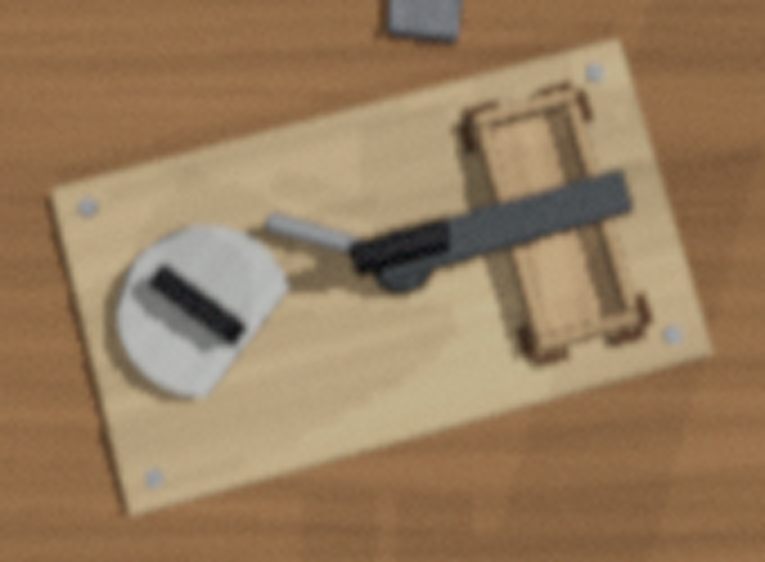

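```bash
cat >> h.py <<'E'
from scipy.spatial.transform import Rotation as Ro
def delta(target,psi_deg):
    s=manip.get_state(); q=s["ee_rot"]; R=Ro.from_quat([q[1],q[2],q[3],q[0]])
    t=R.inv().apply(np.array(target)-s["position"])
    p=np.deg2rad(psi_deg); T=Ro.from_euler('z',p)*Ro.from_euler('x',np.pi)
    r=(R.inv()*T).as_rotvec()
    np.set_printoptions(precision=4,suppress=True)
    print("t",s["clock"],"pos",s["position"],"F",s["contact_force"],"w",s["width"],"q6",s["qpos"][5])
    print("tool shift",t,"rotvec",r)
E
python3 - <<'E'
from h import *
delta([.5305,.198,.17],53.3)
E
```

```text
t 0.2 pos [ 0.1829 -0.5448  0.2308] F [ 0.1245 -0.4594 -0.2793] w 0.08510523277659267 q6 -0.12099163428448173
tool shift [ 0.5659 -0.5936  0.0615] rotvec [-0.001  -0.0004 -0.6065]
```

Request:
apply_moves(moves=[0.06,0.024,-0.025,0,0,0,0,0.06,0.024,-0.025,0,0,0,0,0.06,0.024,-0.025,0,0,0,0,0.06,0.024,-0.025,0,0,0,0,0.06,0.024,-0.025,0,0,0,0,0.06,0.024,-0.025,0,0,0,0,0.06,0.024,-0.025,0,0,0,0,0.06,0.024,-0.025,0,0,0,0])

```text
clock: 0.87
position: [0.3025, -0.2915, 0.227]
ee_rot: [-0.0, 0.988, 0.155, -0.001]
contact_force: [-0.5, 0.5, 0.8]
width: 0.0601
```

Request:
apply_moves(moves=[0.06,0.024,-0.025,0,0,0,0,0.06,0.024,-0.025,0,0,0,0,0.06,0.024,-0.025,0,0,0,0,0.06,0.024,-0.025,0,0,0,0,0.06,0.024,-0.025,0,0,0,0,0.06,0.024,-0.025,0,0,0,0,0.06,0.024,-0.025,0,0,0,0,0.06,0,0,0,0,0,0])

```text
clock: 1.53
position: [0.4127, -0.0561, 0.2273]
ee_rot: [-0.001, 0.988, 0.157, 0.002]
contact_force: [-1.3, 0.6, -0.2]
width: 0.0601
```

Run:
```python
from h import *
delta([.5305,.198,.17],53.3)
```

```text
t 1.5333 pos [ 0.4127 -0.0561  0.2273] F [-1.3394  0.6414 -0.1852] w 0.06006195020788253 q6 0.9499026634179858
tool shift [ 0.1905 -0.2051  0.0582] rotvec [-0.0001 -0.0037 -0.6155]
```

Request:
apply_moves(moves=[0.06,0.027,-0.029,0.006,0,0,0,0.06,0.027,-0.029,0.006,0,0,0,0.06,0.027,-0.029,0.006,0,0,0,0.06,0.027,-0.029,0.006,0,0,0,0.06,0.027,-0.029,0.006,0,0,0,0.06,0.027,-0.029,0.006,0,0,0,0.06,0.027,-0.029,0.006,0,0,0,0.06,0,0,0,0,0,-0.1])

```text
clock: 2.2
position: [0.5341, 0.1992, 0.1835]
ee_rot: [0.003, 0.979, 0.205, 0.003]
contact_force: [0.9, -1.0, -0.2]
width: 0.0598
```

Request:
apply_moves(moves=[0.06,0,0,0,0,0,-0.1,0.06,0,0,0,0,0,-0.1,0.06,0,0,0,0,0,-0.1,0.06,0,0,0,0,0,-0.1,0.06,0,0,0,0,0,-0.1,0.06,0,0,0,0,0,0,0.06,0,0,0,0,0,0,0.06,0,0,0,0,0,0])

```text
clock: 2.87
position: [0.5348, 0.1982, 0.1791]
ee_rot: [0.004, 0.891, 0.453, -0.002]
contact_force: [0.1, 0.2, -0.1]
width: 0.0601
```

Run:
```python
from h import *
delta([.5305,.198,.058],53.3)
d=imaging.get_image("wrist"); cv2.imwrite("pics/w1.png",d["image"][:,:,::-1])
X=cloud(d);z=X[...,2]
for lo,hi in [(0.042,0.055),(0.08,0.095),(0.096,0.106)]:
    m=(z>lo)&(z<hi)&(np.hypot(X[...,0]-.545,X[...,1]-.15)<.11)
    n,l,s,c=cv2.connectedComponentsWithStats(m.astype(np.uint8))
    for i in range(1,n):
        if s[i,4]>200: print(lo,s[i],X[l==i].mean(0),cv2.minAreaRect((X[l==i][:,:2]*1000).astype(np.float32)))
```

```text
t 2.8667 pos [0.5348 0.1982 0.1791] F [ 0.1416  0.1889 -0.0738] w 0.06012325802617111 q6 0.8703707962650369
tool shift [-0.002  -0.0039  0.1211] rotvec [0.0047 0.0064 0.0107]
0.042 [ 263  143  103   82 5969] [0.5349 0.2054 0.0507] ((535.1555786132812, 205.7459716796875), (70.882568359375, 87.7568130493164), 53.875099182128906)
0.042 [375 189  46  72 797] [0.5701 0.1362 0.0496] ((568.4389038085938, 130.92117309570312), (77.59747314453125, 17.729219436645508), 83.05680084228516)
0.08 [ 304  174   19   65 1153] [0.5312 0.2004 0.0882] ((530.10400390625, 199.33558654785156), (49.578033447265625, 13.455721855163574), 53.845481872558594)
```

View pics/w1.png

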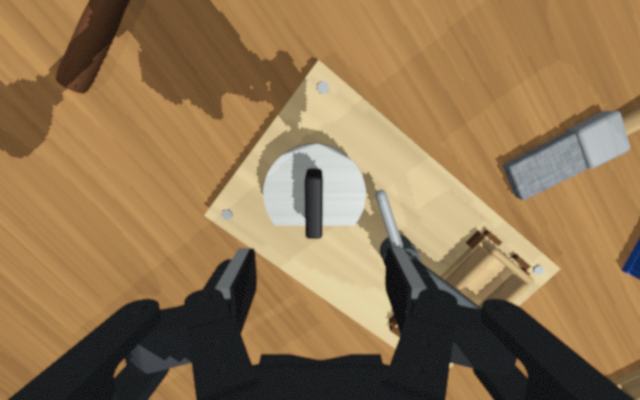

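Request:
apply_moves(moves=[0.06,-0.001,-0.0045,0.01,0,0.006,0,0.06,0,0,0.02,0,0,0,0.06,0,0,0.02,0,0,0,0.06,0,0,0.02,0,0,0,0.06,0,0,0.02,0,0,0,0.06,0,0,0.01,0,0,0,0.06,0,0,0.005,0,0,0,0.06,0,0,0,0,0,0])

```text
clock: 3.58
position: [0.5336, 0.1987, 0.0725]
ee_rot: [0.003, 0.894, 0.448, 0.004]
contact_force: [0.3, -0.9, 1.3]
width: 0.06
```

Run:
```python
from h import *
delta([.5305,.199,.058],53.5)
```

```text
t 3.5833 pos [0.5336 0.1987 0.0725] F [ 0.3178 -0.9179  1.2902] w 0.05999360560588228 q6 0.881903683645921
tool shift [-0.0017 -0.0027  0.0144] rotvec [ 0.0095 -0.0048 -0.005 ]
```

Now down the rest, then close.

Request:
apply_moves(moves=[0.06,-0.002,-0.003,0.007,0.005,0,0,0.06,0,0,0.006,0,0,0,0.06,0,0,0,0,0,0,0.0,0,0,0,0,0,0,0.0,0,0,0,0,0,0,0.0,0,0,0,0,0,0,0.0,0,0,0,0,0,0,0.0,0,0,0,0,0,0], newtons=50)

```text
clock: 4.25
position: [0.5328, 0.2037, 0.0778]
ee_rot: [-0.002, 0.896, 0.445, 0.012]
contact_force: [5.8, -6.2, -2.4]
width: 0.0123
```

Run:
```python
from h import *
delta([.5305,.199,.058],105.4)
```

```text
t 4.25 pos [0.5328 0.2037 0.0778] F [ 5.8194 -6.1547 -2.3785] w 0.012294090265491784 q6 0.8807354627206654
tool shift [-0.0055  0.0009  0.0197] rotvec [ 0.0168 -0.0173 -0.9174]
```

Run:
```python
from h import *
d=imaging.get_image("wrist"); cv2.imwrite("pics/w2.png",d["image"][:,:,::-1])
d=imaging.get_image("scene"); c=d["image"][150:270,250:450,::-1]; cv2.imwrite("pics/s2.png",cv2.resize(c,None,fx=4,fy=4,interpolation=cv2.INTER_CUBIC))
s=manip.get_state(); print(s["position"],s["ee_rot"],s["contact_force"],s["moment"],s["width"])
```

```text
[0.53293572 0.2035266  0.07776949] [-0.00175315  0.89555675  0.44479758  0.0114083 ] [-2.08205993  0.44293765  5.88100588] [0.04658833 0.25586347 0.02162016] 0.01243839678891811
```

View pics/w2.png

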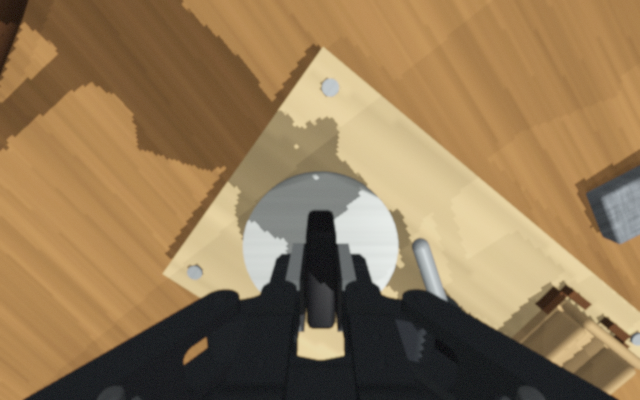

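View pics/s2.png

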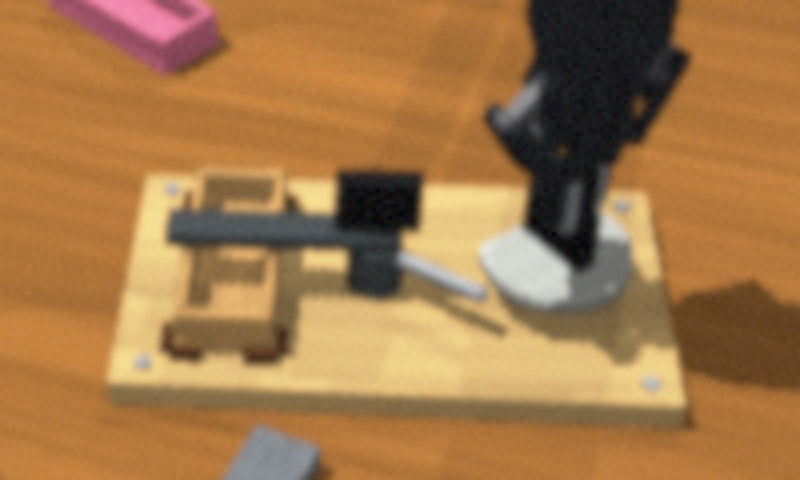

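Run:
```python
from h import *
d=imaging.get_image("scene"); X=cloud(d); z=X[...,2]
m=(np.hypot(X[...,0]-.533,X[...,1]-.2)<.07)&(z>.056)
for v in range(190,225):
    u=np.where(m[v])[0]
    if len(u): print(v,u.min(),u.max(),X[v,u[::3]].round(3)[:,2],d["image"][v,u[::3]].mean(1).astype(int))
# bar visible top at fingers
w=imaging.get_image("wrist"); Y=cloud(w)
for u,v in [(320,215),(320,235),(320,255),(320,280),(320,310),(295,255),(345,255),(290,275),(300,300),(360,270)]: print(u,v,Y[v,u].round(4))
delta([.5305,.199,.058],53.5)
```

```text
190 377 404 [0.128 0.147 0.147 0.143 0.129 0.136 0.131 0.117 0.121 0.118] [89 30 28 33 34 24 25 19 37 83]
191 378 403 [0.126 0.145 0.143 0.139 0.129 0.131 0.112 0.115 0.119] [87 36 28 30 30 29 20 43 61]
192 379 402 [0.123 0.143 0.138 0.134 0.129 0.127 0.112 0.112] [90 37 26 28 25 27 16 62]
193 381 402 [0.126 0.138 0.133 0.124 0.124 0.106 0.113 0.105] [77 31 32 25 24 18 44 86]
194 382 402 [0.126 0.132 0.129 0.124 0.123 0.107 0.109] [66 28 32 23 33 16 71]
195 382 401 [0.084 0.13  0.127 0.121 0.119 0.105 0.107] [70 28 23 28 53 20 73]
196 382 401 [0.083 0.125 0.123 0.114 0.114 0.1   0.102] [74 31 19 36 72 20 78]
197 382 401 [0.084 0.102 0.109 0.111 0.111 0.099 0.101] [81 26 23 46 81 27 81]
198 382 401 [0.079 0.1   0.106 0.109 0.108 0.097 0.098] [80 25 18 51 78 19 89]
199 381 401 [0.072 0.082 0.104 0.105 0.105 0.091 0.096] [128  26  22  31  84  27  72]
200 381 400 [0.07  0.079 0.099 0.102 0.101 0.089 0.092] [118  16  20  38  82  21  84]
201 381 400 [0.07  0.076 0.096 0.097 0.099 0.087 0.088] [110  22  22  38  85  21  92]
202 381 400 [0.067 0.087 0.093 0.097 0.096 0.085 0.087] [100  17  23
[... 592 characters left out ...]
98 [0.056 0.064 0.07  0.072] [86 20 18 19]
212 389 398 [0.057 0.063 0.069 0.067] [56 14 16 54]
213 390 398 [0.056 0.061 0.066] [65 13 17]
214 391 398 [0.057 0.062 0.06 ] [69 16 34]
215 392 396 [0.056 0.06 ] [66 17]
320 215 [0.545  0.2186 0.0642]
320 235 [0.544  0.2174 0.0884]
320 255 [0.5385 0.2102 0.0893]
320 280 [0.5312 0.2006 0.0898]
320 310 [0.5213 0.1876 0.0883]
295 255 [0.5319 0.219  0.096 ]
345 255 [0.5485 0.206  0.0956]
290 275 [0.5307 0.2187 0.1119]
300 300 [0.5288 0.2099 0.1157]
360 270 [0.5507 0.1995 0.1017]
t 4.45 pos [0.533  0.2035 0.0778] F [-1.8422  0.426   6.2988] w 0.01243801345752107 q6 0.8805803356496222
tool shift [-0.0055  0.0006  0.0197] rotvec [ 0.0068 -0.022  -0.0121]
```

Request:
apply_moves(moves=[0.05,0,0,0,0,0,0,0.05,0,0,0,0,0,0,0.05,-0.005,0,0,0,-0.02,0,0.05,0,0,0.005,0,0,0,0.05,0,0,0.005,0,0,0,0.05,0,0,0.005,0,0,0,0.05,0,0,0,0,0,0,0.05,0,0,0,0,0,0])

```text
clock: 5.12
position: [0.5314, 0.1988, 0.075]
ee_rot: [0.004, 0.896, 0.444, 0.004]
contact_force: [0.5, 1.5, -0.1]
width: 0.0499
```

Run:
```python
from h import *
delta([.5305,.199,.058],53.5)
d=imaging.get_image("wrist"); cv2.imwrite("pics/w3.png",d["image"][:,:,::-1])
```

```text
t 5.1167 pos [0.5314 0.1988 0.075 ] F [ 0.5309  1.5169 -0.0544] w 0.049905605371152024 q6 0.8929109320253121
tool shift [-0.0005 -0.001   0.017 ] rotvec [ 0.0105 -0.0036 -0.0129]
```

View pics/w3.png

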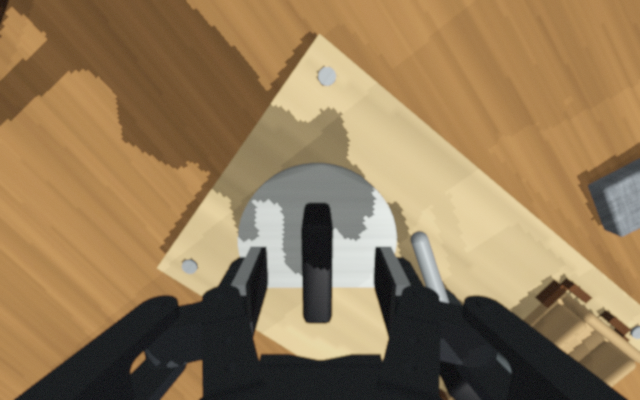

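Request:
apply_moves(moves=[0.05,0,-0.001,0.01,0.01,0,0,0.05,0,0,0.01,0,0,0,0.05,0,0,0.006,0,0,0,0.05,0,0,0,0,0,0,0.05,0,0,0,0,0,0,0.05,0,0,0,0,0,0,0.05,0,0,0,0,0,0,0.05,0,0,0,0,0,0])

```text
clock: 5.83
position: [0.5317, 0.1993, 0.0719]
ee_rot: [0.0, 0.896, 0.445, 0.005]
contact_force: [-1.8, -0.8, 14.1]
width: 0.0504
```

Run:
```python
from h import *
delta([.5305,.199,.058],53.5)
```

```text
t 5.8333 pos [0.5317 0.1993 0.0719] F [-1.8253 -0.7607 14.1153] w 0.05041112857523054 q6 0.8822675093377983
tool shift [-0.0011 -0.0009  0.0139] rotvec [ 0.0048 -0.0091 -0.012 ]
```

Run:
```python
from h import *
w=imaging.get_image("wrist"); Y=cloud(w); cv2.imwrite("pics/w4.png",w["image"][:,:,::-1])
s=imaging.get_image("scene"); c=s["image"][120:270,290:470,::-1]; cv2.imwrite("pics/s4.png",cv2.resize(c,None,fx=4,fy=4,interpolation=cv2.INTER_CUBIC))
for v in range(230,400,8): print(v,Y[v,200:440:12,2].round(3))
X=cloud(s); m=(np.hypot(X[...,0]-.533,X[...,1]-.2)<.09)
print("scene")
for v in range(185,222,2): print(v,X[v,360:420:4,2].round(3))
delta([.5305,.199,.058],53.5)
```

```text
230 [0.018 0.019 0.02  0.02  0.051 0.051 0.05  0.05  0.051 0.089 0.088 0.086
 0.052 0.05  0.05  0.051 0.05  0.019 0.019 0.018]
238 [0.019 0.018 0.02  0.019 0.051 0.051 0.05  0.05  0.051 0.089 0.09  0.087
 0.051 0.049 0.051 0.051 0.051 0.019 0.046 0.048]
246 [0.019 0.019 0.018 0.018 0.049 0.08  0.051 0.052 0.051 0.09  0.088 0.087
 0.051 0.05  0.051 0.08  0.051 0.018 0.049 0.05 ]
254 [0.019 0.019 0.018 0.019 0.088 0.088 0.051 0.051 0.052 0.089 0.089 0.087
 0.05  0.05  0.051 0.09  0.089 0.02  0.047 0.05 ]
262 [0.019 0.018 0.019 0.088 0.096 0.092 0.05  0.051 0.051 0.089 0.088 0.087
 0.051 0.05  0.051 0.091 0.096 0.087 0.019 0.05 ]
270 [0.019 0.018 0.019 0.095 0.103 0.094 0.05  0.05  0.051 0.088 0.089 0.088
 0.051 0.05  0.05  0.092 0.103 0.096 0.018 0.049]
278 [0.019 0.019 0.102 0.108 0.109 0.095 0.052 0.051 0.051 0.088 0.088 0.086
 0.051 0.052 0.05  0.092   nan 0.109 0.103 0.049]
286 [0.017 0.018 0.119 0.113 0.113 0.096 0.051 0.052 0.051 0.088 0.089 0.086
 0.05  0.051 0.05  0.094 0.114 0.114 0.119 0.049]
294 [0.019 0.12  0.122 0.12  0.113 0.096 0.019 0.019 0.019 0.088 0.088 0.087
 0.019 
[... 3324 characters left out ...]
8  0.048  0.046  0.054  0.061  0.065
  0.048  0.05   0.016  0.016 -0.002]
215 [ 0.015  0.016  0.017  0.049  0.047  0.046  0.05   0.048  0.055  0.059
  0.047  0.047  0.016  0.014 -0.002]
217 [ 0.048  0.017  0.017  0.047  0.049  0.048  0.049  0.046  0.048  0.053
  0.05   0.046  0.018  0.014 -0.004]
219 [ 0.048  0.046  0.016  0.044  0.048  0.047  0.047  0.048  0.049  0.048
  0.048  0.047  0.016  0.017 -0.002]
221 [ 0.043  0.046  0.048  0.015  0.047  0.046  0.047  0.048  0.05   0.049
  0.045  0.048  0.013  0.015 -0.003]
t 5.9333 pos [0.5318 0.1992 0.072 ] F [-1.2784  0.1466  5.1761] w 0.050124290482698744 q6 0.8821577484080608
tool shift [-0.0011 -0.0009  0.014 ] rotvec [ 0.0048 -0.0089 -0.0118]
```

View pics/s4.png

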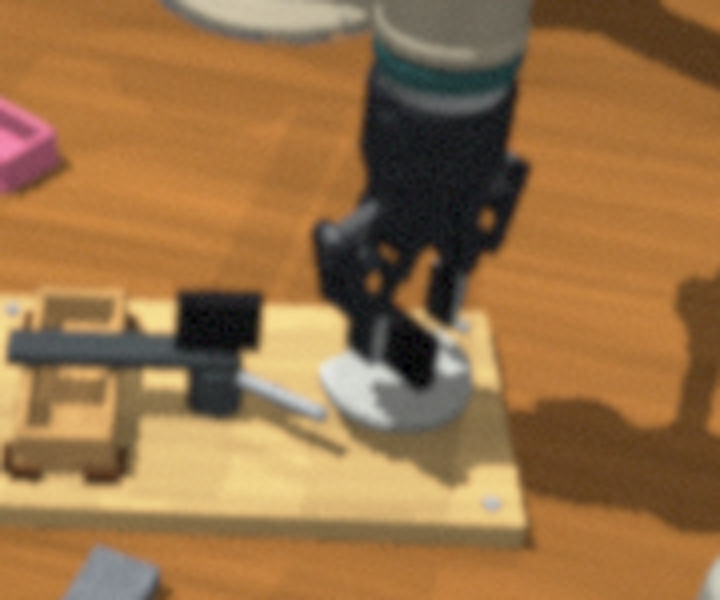

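View pics/w4.png

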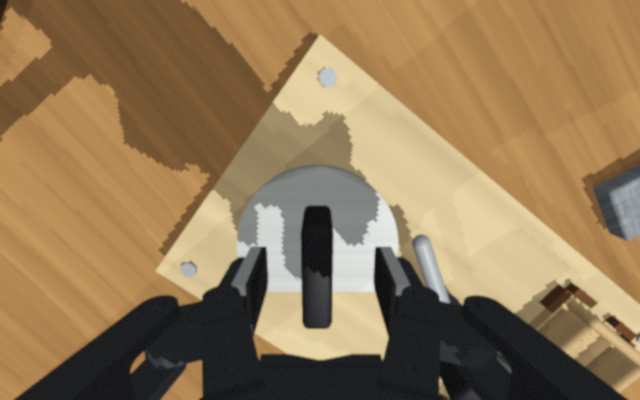

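Request:
apply_moves(moves=[0.05,0,0,0,0,0,0,0.05,0,0,0,0,0,0,0.05,0,0,0,0,0,0,0.05,0,0,0,0,0,0,0.05,0,0,0,0,0,0,0.05,0,0,0,0,0,0,0.05,0,0,0.006,0,0,0,0.05,0,0,0.006,0,0,0])

```text
clock: 6.6
position: [0.5321, 0.1993, 0.0714]
ee_rot: [-0.001, 0.896, 0.445, 0.002]
contact_force: [-14.6, -5.2, 57.0]
width: 0.0501
```

Run:
```python
from h import *
s=manip.get_state()
np.set_printoptions(precision=4,suppress=True)
for k in s: print(k,s[k])
```

```text
clock 6.6
qpos [0.2346 0.3969 1.755  0.0027 0.9853 0.8815]
qd [ 0.0026 -0.0007  0.0066 -0.0004 -0.0124  0.0011]
effort [ -0.4012 -13.8905 -12.3144   0.15    -5.7232  -0.0341]
position [0.5321 0.1993 0.0714]
ee_rot [-0.0006  0.8955  0.445   0.0024]
contact_force [-14.5704  -5.2075  57.0001]
moment [-0.675   2.8502  0.0004]
width 0.05007249907896275
```

Request:
apply_moves(moves=[0.05,0,0,-0.01,0,0,0,0.05,0,0,-0.01,0,0,0,0.05,0,0,0,0,0,0,0.05,0,0,0,0,0,0,0.05,0,0,0,0,0,0,0.05,0,0,0,0,0,0,0.05,0,0,0,0,0,0,0.05,0,0,0,0,0,0])

```text
clock: 7.27
position: [0.5299, 0.1986, 0.087]
ee_rot: [-0.002, 0.895, 0.445, -0.002]
contact_force: [-0.3, 0.7, -0.3]
width: 0.0502
```

Run:
```python
from h import *
delta([.5305,.199,.058],53.5)
w=imaging.get_image("wrist"); s=manip.get_state(); q=s["ee_rot"]; R=Ro.from_quat([q[1],q[2],q[3],q[0]])
c=-w["R"].T@w["t"]; print("cam in tool",R.inv().apply(c-s["position"]), s["moment"],s["contact_force"],s["effort"])
t=imaging.get_image("top"); cv2.imwrite("pics/t5.png",cv2.resize(t["image"][120:300,180:400,::-1],None,fx=3.6,fy=3.3,interpolation=cv2.INTER_CUBIC))
Y=cloud(w); f=Y.reshape(-1,3); f=f[~np.isnan(f[:,0])]; L=R.inv().apply(f-s["position"])
# finger points in tool frame near tip
k=(np.abs(L[:,0])<.06)&(np.abs(L[:,1])>.018)&(np.abs(L[:,1])<.07)&(L[:,2]<.005)&(L[:,2]>-.08)
L=L[k]
for sgn in (1,-1):
    M=L[L[:,1]*sgn>0]
    for z0 in np.arange(-.05,.005,.005):
        n=M[(M[:,2]>=z0)&(M[:,2]<z0+.005)]
        if len(n)>5: print(sgn,z0.round(3),len(n),n.min(0),n.max(0))
```

```text
t 7.2667 pos [0.5299 0.1986 0.087 ] F [-0.3179  0.6586 -0.2957] w 0.05019692605667832 q6 0.8813630170165534
tool shift [0.0007 0.0004 0.029 ] rotvec [-0.0049  0.0026 -0.0112]
cam in tool [ 0.072   0.0008 -0.1436] [ 0.0039 -0.0458 -0.0313] [-0.4371  0.445  -0.0139] [  0.0166 -44.2196 -20.6866   0.0122  -0.0261  -0.0001]
1 -0.05 427 [ 0.0052  0.027  -0.05  ] [ 0.0151  0.0554 -0.045 ]
1 -0.045 448 [-0.0098  0.0254 -0.045 ] [ 0.0136  0.0385 -0.04  ]
1 -0.04 285 [-0.01    0.0255 -0.04  ] [ 0.0128  0.0386 -0.035 ]
1 -0.035 342 [-0.0104  0.0254 -0.035 ] [ 0.0125  0.0394 -0.03  ]
1 -0.03 309 [-0.0103  0.0254 -0.03  ] [ 0.0128  0.0393 -0.025 ]
1 -0.025 264 [-0.0104  0.0255 -0.025 ] [ 0.0124  0.0394 -0.02  ]
1 -0.02 252 [-0.0549  0.0255 -0.02  ] [ 0.0127  0.07   -0.015 ]
1 -0.015 507 [-0.0599  0.0254 -0.015 ] [ 0.0126  0.07   -0.01  ]
1 -0.01 126 [-0.0544  0.0255 -0.01  ] [ 0.0121  0.0631 -0.0051]
1 -0.005 18 [-0.0078  0.0256 -0.005 ] [ 0.0093  0.0259 -0.0036]
-1 -0.05 410 [ 0.0041 -0.0523 -0.05  ] [ 0.0152 -0.0255 -0.045 ]
-1 -0.045 443 [-0.0101 -0.0416 -0.045 ] [ 0.0136 -0.0239 -0.04  ]
-1 -0.04 295 [-0.0102 -0.0376 -0.04  ] [ 0.0128 -0.0239 -0.035 ]
-1 -0.035 330 [-0.0098 -0.0377 -0.035 ] [ 0.0128 -0.024  -0.03  ]
-1 -0.03 304 [-0.0097 -0.0378 -0.03  ] [ 0.0128 -0.024  -0.0251]
-1 -0.025 274 [-0.0098 -0.0378 -0.025 ] [ 0.0128 -0.024  -0.02  ]
-1 -0.02 245 [-0.0101 -0.0379 -0.02  ] [ 0.0128 -0.024  -0.015 ]
-1 -0.015 206 [-0.0102 -0.0377 -0.015 ] [ 0.0127 -0.024  -0.0101]
-1 -0.01 107 [-0.0098 -0.0305 -0.01  ] [ 0.0122 -0.0241 -0.0051]
-1 -0.005 17 [-0.0078 -0.0246 -0.005 ] [ 0.0053 -0.0242 -0.0038]
```

View pics/t5.png

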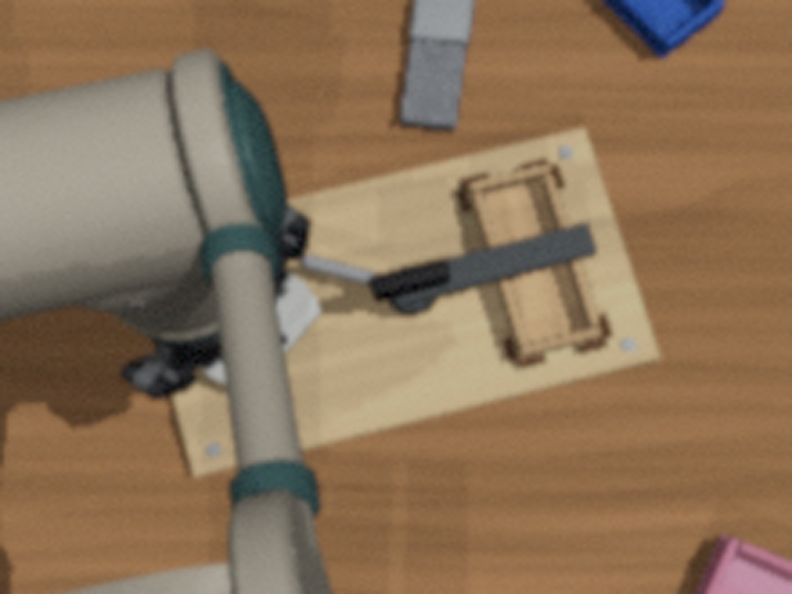

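Request:
apply_moves(moves=[0.035,0,0,0.005,0,0,-0.01,0.035,0,0,0.005,0,0,0,0.035,0,0,0,0,0,0,0.005,0,0,0,0,0,0,0.005,0,0,0,0,0,0,0.005,0,0,0,0,0,0,0.005,0,0,0,0,0,0,0.005,0,0,0,0,0,0], newtons=40)

```text
clock: 8.03
position: [0.5292, 0.1988, 0.0756]
ee_rot: [-0.002, 0.893, 0.45, -0.003]
contact_force: [-0.4, -1.0, -1.2]
width: 0.0126
```

Run:
```python
from h import *
delta([.5305,.199,.077],105.4)
```

```text
t 8.0333 pos [0.5292 0.1988 0.0756] F [-0.405  -1.0155 -1.2381] w 0.012583043620300173 q6 0.8701712401688072
tool shift [ 0.0009  0.0009 -0.0014] rotvec [-0.007   0.0003 -0.9058]
```

Request:
apply_moves(moves=[0.005,0,0,0,0,0,-0.1,0.005,0,0,0,0,0,-0.1,0.005,0,0,0,0,0,-0.1,0.005,0,0,0,0,0,-0.1,0.005,0,0,0,0,0,-0.1,0.005,0,0,0,0,0,-0.1,0.005,0,0,0,0,0,-0.1,0.005,0,0,0,0,0,-0.1])

```text
clock: 8.7
position: [0.5288, 0.1989, 0.0756]
ee_rot: [-0.003, 0.634, 0.773, -0.002]
contact_force: [-0.7, 0.4, -0.5]
width: 0.0125
```

Run:
```python
from h import *
delta([.5305,.199,.0756],105.4)
```

```text
t 8.7 pos [0.5288 0.1989 0.0756] F [-0.7131  0.4436 -0.504 ] w 0.012459879670315881 q6 0.034888697377337935
tool shift [-0.0002  0.0017  0.    ] rotvec [-0.0063 -0.0031 -0.071 ]
```

Excellent tracking. Finish the turn, then hold.

Request:
apply_moves(moves=[0.005,0,0,0,0,0,-0.07,0.005,0,0,0,0,0,0,0.005,0,0,0,0,0,0,0.05,0,0,0,0,0,0,0.05,0,0,0,0,0,0,0.05,0,0,0,0,0,0,0.05,0,0,-0.02,0,0,0,0.05,0,0,-0.03,0,0,0])

```text
clock: 9.37
position: [0.525, 0.1976, 0.1211]
ee_rot: [-0.007, 0.607, 0.795, -0.006]
contact_force: [1.4, -0.3, 0.1]
width: 0.05
```

Request:
apply_moves(moves=[0.05,0,0,-0.03,0,0,0,0.05,0,0,-0.03,0,0,0,0.05,0,0,0,0,0,0,0.05,0,0,0,0,0,0,0.05,0,0,0,0,0,0,0.05,0,0,0,0,0,0,0.05,0,0,0,0,0,0,0.05,0,0,0,0,0,0])

```text
clock: 10.03
position: [0.528, 0.198, 0.1876]
ee_rot: [-0.005, 0.608, 0.794, -0.004]
contact_force: [0.0, -1.1, 0.3]
width: 0.0503
```

Run:
```python
from h import *
delta([.558,.097,.082],106)
d=imaging.get_image("wrist"); cv2.imwrite("pics/w6.png",d["image"][:,:,::-1])
X=cloud(d);z=X[...,2]
for lo,hi in [(0.042,0.055),(0.056,.068),(0.08,0.095),(0.095,0.106)]:
    m=(z>lo)&(z<hi)&(np.hypot(X[...,0]-.56,X[...,1]-.13)<.12)
    n,l,s,c=cv2.connectedComponentsWithStats(m.astype(np.uint8))
    for i in range(1,n):
        if s[i,4]>200: print(lo,s[i],X[l==i].mean(0),cv2.minAreaRect((X[l==i][:,:2]*1000).astype(np.float32)))
```

```text
t 10.0333 pos [0.528  0.198  0.1876] F [ 0.0417 -1.0546  0.2999] w 0.05027614744339486 q6 -0.030253734429258855
tool shift [-0.1057  0.004   0.1052] rotvec [-0.0117 -0.0033 -0.0164]
0.042 [ 274  140  100   80 5678] [0.5278 0.2065 0.0507] ((527.6173706054688, 206.93875122070312), (87.8955078125, 71.35343933105469), 14.626729011535645)
0.042 [308 232  60  72 815] [0.5654 0.1326 0.0492] ((561.1047973632812, 127.57225036621094), (86.37672424316406, 31.541431427001953), 82.59153747558594)
0.042 [261 337  52  13 467] [0.5353 0.0313 0.0467] ((535.7940063476562, 29.708606719970703), (53.43880844116211, 10.990304946899414), 18.385955810546875)
0.042 [337 337  49  23 467] [0.612  0.0513 0.0468] ((611.052734375, 50.71681594848633), (20.0218563079834, 50.9886589050293), 87.33406066894531)
0.056 [311 286  26  73 698] [0.5657 0.0714 0.062 ] ((564.0853271484375, 73.2064437866211), (23.78502655029297, 78.20654296875), 15.648821830749512)
0.08 [ 315  169   18   63 1113] [0.5295 0.2004 0.0882] ((529.7473754882812, 199.269775390625), (13.598942756652832, 49.48505783081055), 15.301957130432129)
0.095 [315 298  18  54 874] [0.5566 0.1004 0.1001] ((557.1136474609375, 98.38887023925781), (13.834784507751465, 49.648677825927734), 16.40032386779785)
```

View pics/w6.png

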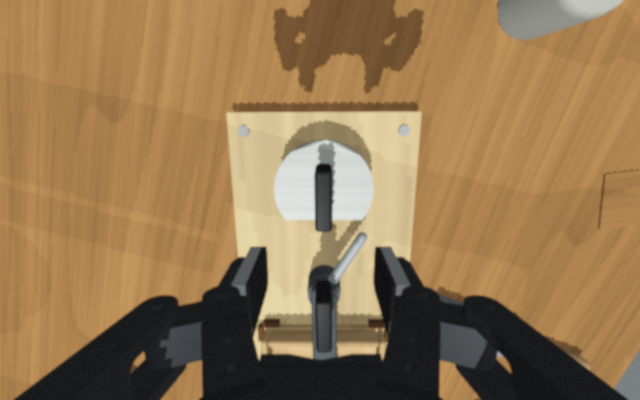

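Request:
apply_moves(moves=[0.04,-0.026,0.001,0,-0.006,0,-0.01,0.04,-0.026,0.001,0,-0.005,0,0,0.04,-0.026,0.001,0,0,0,0,0.04,-0.026,0.001,0,0,0,0,0.04,0,0,0.02,0,0,0,0.04,0,0,0.02,0,0,0,0.04,0,0,0.02,0,0,0,0.04,0,0,0,0,0,0])

```text
clock: 10.75
position: [0.5592, 0.0946, 0.12]
ee_rot: [-0.004, 0.604, 0.797, -0.001]
contact_force: [-1.4, 0.5, 0.0]
width: 0.04
```

Run:
```python
from h import *
delta([.5575,.098,.087],106)
```

```text
t 10.75 pos [0.5592 0.0946 0.12  ] F [-1.3526  0.508   0.0473] w 0.04004013914307999 q6 -0.23291506995608272
tool shift [ 0.0036 -0.0005  0.033 ] rotvec [-0.0072 -0.0046 -0.0047]
```

Request:
apply_moves(moves=[0.04,0.003,0,0.011,-0.006,-0.004,0,0.04,0,0,0.011,0,0,0,0.04,0,0,0.011,0,0,0,0.005,0,0,0,0,0,0,0.005,0,0,0,0,0,0,0.005,0,0,0,0,0,0,0.005,0,0,0,0,0,0,0.005,0,0,0,0,0,0])

```text
clock: 11.42
position: [0.5565, 0.0972, 0.0855]
ee_rot: [-0.003, 0.603, 0.797, -0.003]
contact_force: [-0.1, -1.4, -4.4]
width: 0.0128
```

Run:
```python
from h import *
delta([.5575,.098,.087],195.5)
```

```text
t 11.4167 pos [0.5565 0.0972 0.0855] F [-0.0851 -1.3736 -4.4005] w 0.012753201137100541 q6 -0.22457034780003982
tool shift [ 0.0005  0.0012 -0.0015] rotvec [-0.0054 -0.0066 -1.5658]
```

Request:
apply_moves(moves=[0.005,0,0,0,0,0,-0.1,0.005,0,0,0,0,0,-0.1,0.005,0,0,0,0,0,-0.1,0.005,0,0,0,0,0,-0.1,0.005,0,0,0,0,0,-0.1,0.005,0,0,0,0,0,-0.1,0.005,0,0,0,0,0,-0.1,0.005,0,0,0,0,0,-0.1])

```text
clock: 12.08
position: [0.5565, 0.0972, 0.0855]
ee_rot: [-0.003, 0.229, 0.973, -0.001]
contact_force: [-0.9, 0.0, -3.6]
width: 0.0127
```

Run:
```python
from h import *
delta([.5575,.098,.086],195.5)
```

```text
t 12.0833 pos [0.5565 0.0972 0.0855] F [-0.8993  0.0346 -3.5807] w 0.012705831139963214 q6 -1.0586010566782358
tool shift [-0.0005  0.0012 -0.0005] rotvec [-0.0014 -0.0072 -0.7327]
```

Request:
apply_moves(moves=[0.005,0,0,0,0,0,-0.1,0.005,0,0,0,0,0,-0.1,0.005,0,0,0,0,0,-0.1,0.005,0,0,0,0,0,-0.1,0.005,0,0,0,0,0,-0.1,0.005,0,0,0,0,0,-0.1,0.005,0,0,0,0,0,-0.06,0.005,0,0,0,0,0,0])

```text
clock: 12.75
position: [0.5565, 0.097, 0.0855]
ee_rot: [-0.003, -0.115, 0.993, 0.0]
contact_force: [-1.0, 0.4, -4.1]
width: 0.0128
```

Request:
apply_moves(moves=[0.05,0,0,0,0,0,0,0.05,0,0,0,0,0,0,0.05,0,0,0,0,0,0,0.05,0,0,-0.02,0,0,0,0.07,0,0,-0.03,0,0,0,0.08,0,0,-0.03,0,0,0,0.08,0,0,-0.02,0,0,0,0.08,0,0,0,0,0,0])

```text
clock: 13.42
position: [0.56, 0.0979, 0.1921]
ee_rot: [0.0, -0.111, 0.994, 0.001]
contact_force: [0.0, -0.5, -0.1]
width: 0.0801
```

Run:
```python
from h import *
delta([.58,.0155,.17],195.3)
d=imaging.get_image("wrist"); cv2.imwrite("pics/w7.png",d["image"][:,:,::-1])
X=cloud(d);z=X[...,2]
for lo,hi in [(0.042,0.055),(0.056,.068),(0.08,0.095),(0.095,0.106)]:
    m=(z>lo)&(z<hi)&(np.hypot(X[...,0]-.56,X[...,1]-.1)<.16)
    n,l,s,c=cv2.connectedComponentsWithStats(m.astype(np.uint8))
    for i in range(1,n):
        if s[i,4]>200: print(lo,s[i],X[l==i].mean(0),cv2.minAreaRect((X[l==i][:,:2]*1000).astype(np.float32)))
```

```text
t 13.4167 pos [0.56   0.0979 0.1921] F [ 0.0302 -0.4739 -0.0645] w 0.08012332213809183 q6 -1.7436623213281444
tool shift [-0.0013 -0.0849  0.022 ] rotvec [ 0.0016  0.0005 -0.045 ]
0.042 [328 111  40  84 819] [0.5177 0.1114 0.0498] ((524.2918701171875, 110.11077117919922), (17.26165008544922, 76.04216003417969), 80.54025268554688)
0.042 [ 187  112   79  142 3166] [0.5745 0.0151 0.0475] ((578.3701171875, 15.91961669921875), (129.3914337158203, 56.33177185058594), 15.00680923461914)
0.042 [ 404  129   84   97 5018] [0.5248 0.2    0.0507] ((527.3519287109375, 206.7062225341797), (87.63325500488281, 71.75733184814453), 15.271482467651367)
0.056 [ 307  172   28  139 2585] [0.621  0.1127 0.0624] ((610.5330810546875, 109.94952392578125), (135.15382385253906, 24.002704620361328), 13.308805465698242)
0.056 [411 172  61  20 218] [0.5263 0.1904 0.0621] ((524.4362182617188, 194.14268493652344), (11.636148452758789, 48.26715850830078), 30.163965225219727)
0.08 [ 419  178   67   22 1199] [0.529  0.1968 0.0879] ((529.8050537109375, 197.9682159423828), (14.500112533569336, 49.74555206298828), 14.875737190246582)
0.095 [ 311  166   19   65 1173] [0.5558 0.0969 0.1003] ((557.0960693359375, 97.03816986083984), (49.95974349975586, 13.68476390838623), 13.030447959899902)
```

View pics/w7.png

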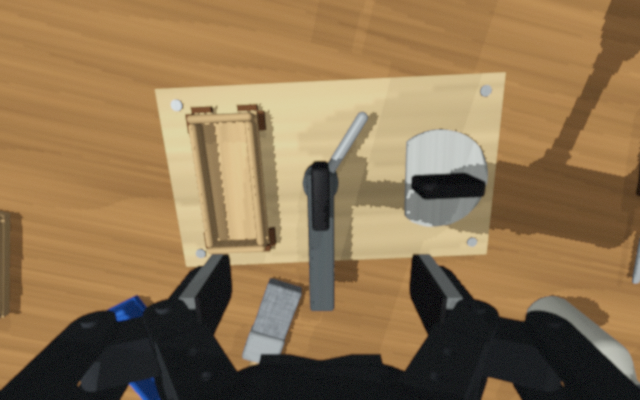

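Request:
apply_moves(moves=[0.08,0,-0.028,0,0,0,0,0.08,0,-0.028,0,0,0,0,0.08,0,-0.028,0,0,0,0,0.08,0,0,0.02,0,0,-0.045,0.08,0,0,0.03,0,0,0,0.08,0,0,0.02,0,0,0,0.08,0,0,0,0,0,0,0.08,0,0,0,0,0,0])

```text
clock: 14.13
position: [0.5766, 0.0131, 0.1122]
ee_rot: [-0.002, -0.133, 0.991, 0.002]
contact_force: [1.0, 0.7, 0.3]
width: 0.0802
```

Run:
```python
from h import *
delta([.5784,.0159,.03],195)
d=imaging.get_image("wrist"); cv2.imwrite("pics/w8.png",d["image"][:,:,::-1])
X=cloud(d);z=X[...,2]
m=(z>.042)&(z<.053)&(np.hypot(X[...,0]-.578,X[...,1]-.016)<.08)
print(rect(X,m),np.median(z[m]))
```

```text
t 14.1333 pos [0.5766 0.0131 0.1122] F [1.0354 0.7251 0.3164] w 0.08022133294044008 q6 -1.9379789261202096
tool shift [-0.0028  0.0019  0.0822] rotvec [ 0.004  -0.0035  0.0046]
(((581.8685913085938, 41.82698059082031), (148.43516540527344, 102.19306182861328), 15.610050201416016), 5685) 0.04813098638476087
```

View pics/w8.png

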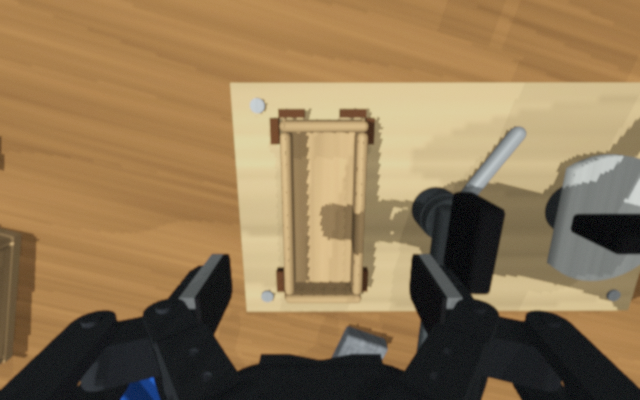

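Request:
apply_moves(moves=[0.08,-0.003,0.002,0.015,0.004,-0.003,0.005,0.08,0,0,0.02,0,0,0,0.08,0,0,0.015,0,0,0,0.08,0,0,0.01,0,0,0,0.08,0,0,0.008,0,0,0,0.08,0,0,0,0,0,0,0.08,0,0,0,0,0,0,0.08,0,0,0,0,0,0])

```text
clock: 14.85
position: [0.585, 0.0172, 0.0493]
ee_rot: [0.007, -0.131, 0.991, -0.001]
contact_force: [0.5, 0.1, 0.8]
width: 0.0801
```

Run:
```python
from h import *
delta([.5784,.0159,.03],195)
```

```text
t 14.85 pos [0.585  0.0172 0.0493] F [0.4867 0.103  0.7855] w 0.080066453258552 q6 -1.9229180002525472
tool shift [0.007  0.0005 0.0192] rotvec [-0.0046  0.0129  0.0008]
```

Request:
apply_moves(moves=[0.08,0.007,0,0,0,0.012,0,0.08,0,0,0.01,0,0,0,0.08,0,0,0.008,0,0,0,0.08,0,0,0,0,0,0,0.08,0,0,0,0,0,0,0.08,0,0,0,0,0,0,0.08,0,0,0,0,0,0,0.08,0,0,0,0,0,0])

```text
clock: 15.52
position: [0.5793, 0.0149, 0.0318]
ee_rot: [0.002, -0.131, 0.991, -0.003]
contact_force: [-0.2, -0.2, -0.4]
width: 0.0799
```

Run:
```python
from h import *
delta([.5784,.0159,.03],195)
d=imaging.get_image("wrist"); cv2.imwrite("pics/w9.png",d["image"][:,:,::-1])
```

```text
t 15.5167 pos [0.5793 0.0149 0.0318] F [-0.16   -0.1754 -0.3784] w 0.07993613659856756 q6 -1.921153053565735
tool shift [0.0006 0.0012 0.0017] rotvec [-0.0062  0.0039  0.0005]
```

View pics/w9.png

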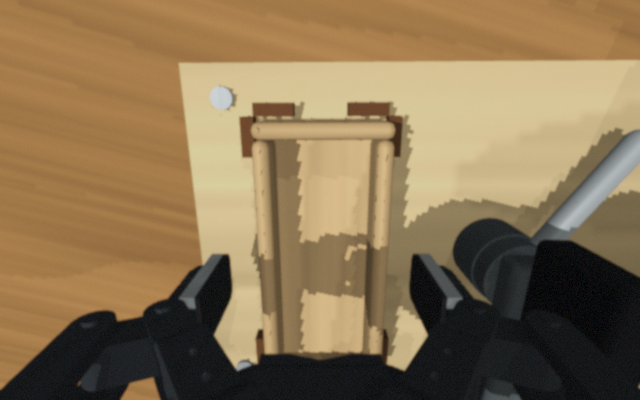

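Request:
apply_moves(moves=[0.06,0,0.001,0.003,-0.005,0.003,0,0.04,0,0,0,0,0,0,0.04,0,0,0,0,0,0,0.04,0,0,0,0,0,0,0.04,0,0,0,0,0,0,0.04,0,0,0,0,0,0,0.04,0,0,0,0,0,0,0.04,0,0,0,0,0,0], newtons=40)

```text
clock: 16.23
position: [0.5798, 0.0159, 0.0293]
ee_rot: [0.001, -0.131, 0.991, -0.0]
contact_force: [-0.4, 0.2, 0.4]
width: 0.0547
```

Run:
```python
from h import *
delta([.5784,.0159,.03],195)
```

```text
t 16.2333 pos [0.5798 0.0159 0.0293] F [-0.3941  0.2447  0.3708] w 0.05474353398597239 q6 -1.9251153481550556
tool shift [ 0.0013  0.0003 -0.0007] rotvec [-0.0012  0.0023  0.0005]
```

Request:
apply_moves(moves=[0.04,0,0,-0.005,0,0,0,0.04,0,0,-0.01,0,0,0,0.04,0,0,-0.015,0,0,0,0.04,0,0,-0.02,0,0,0,0.04,0,0,-0.02,0,0,0,0.04,0,0,-0.01,0,0,0,0.04,0,0,0,0,0,0,0.04,0,0,0,0,0,0])

```text
clock: 16.9
position: [0.5785, 0.0161, 0.1155]
ee_rot: [0.0, -0.131, 0.991, -0.0]
contact_force: [0.0, -0.2, -1.3]
width: 0.055
```

Run:
```python
from h import *
delta([.5326,-.3318,.15],189)
d=imaging.get_image("wrist"); cv2.imwrite("pics/w10.png",d["image"][:,:,::-1])
t=imaging.get_image("top"); X=cloud(t); z=X[...,2]
rb=np.zeros(z.shape,bool); rb[165:275,415:515]=1
r,n=rect(X,rb&(z>0.009)&(z<0.017)); print(r,n,cv2.boxPoints(r))
b=np.array([cv2.boxPoints(r)])
# robust: percentile extents
p=X[rb&(z>.009)&(z<.017)][:,:2]; a=np.deg2rad(9); u=p@[np.cos(a),np.sin(a)]; v=p@[-np.sin(a),np.cos(a)]
U=np.percentile(u,[.3,99.7]);V=np.percentile(v,[.3,99.7]); print(U,V,np.ptp(U),np.ptp(V)); cu,cv=U.mean(),V.mean(); print("c",cu*np.cos(a)-cv*np.sin(a),cu*np.sin(a)+cv*np.cos(a))
cv2.imwrite("pics/t10.png",t["image"][100:300,200:560,::-1].repeat(2,0).repeat(2,1))
```

```text
t 16.9 pos [0.5785 0.0161 0.1155] F [ 0.0426 -0.2093 -1.3108] w 0.0550289782365464 q6 -1.9251351328408461
tool shift [ 0.1345 -0.3241 -0.0344] rotvec [-0.0006  0.0004  0.1053]
((533.363037109375, -333.06304931640625), (212.51840209960938, 139.52015686035156), 14.325234413146973) 4721 [[ 413.1473 -291.7633]
 [ 447.6682 -426.9453]
 [ 653.5787 -374.3628]
 [ 619.0579 -239.1808]]
[0.3783 0.5766] [-0.4808 -0.3315] 0.19831881122126727 0.14933804404246614
c 0.535078448696839 -0.3264556890669931
```

View pics/w10.png

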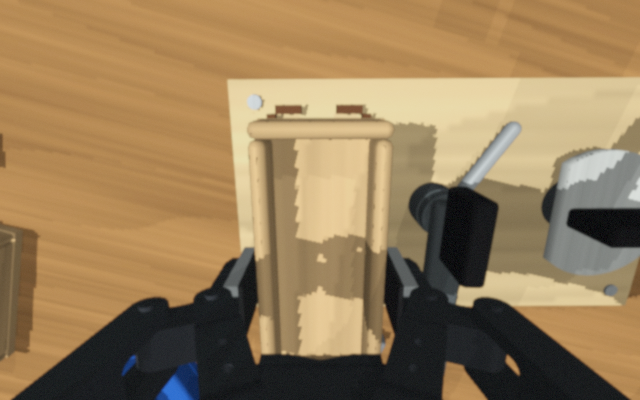

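View pics/t10.png

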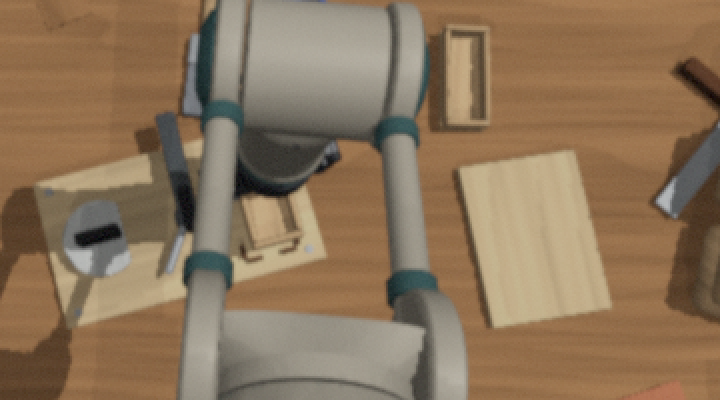

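Request:
apply_moves(moves=[0.04,0.007,-0.016,-0.005,0,0,0,0.04,0.013,-0.03,0,0,0,0,0.04,0.013,-0.03,0,0,0,0,0.04,0.013,-0.03,0,0,0,0,0.04,0.013,-0.03,0,0,0,0,0.04,0.013,-0.03,0,0,0,0,0.04,0.013,-0.03,0,0,0,0,0.04,0.013,-0.03,0,0,0,0])

```text
clock: 17.67
position: [0.537, -0.2277, 0.1103]
ee_rot: [-0.007, -0.137, 0.991, 0.006]
contact_force: [0.1, -0.4, -1.0]
width: 0.0547
```

Run:
```python
from h import *
delta([.534,-.328,.115],189)
```

```text
t 17.6667 pos [ 0.537  -0.2277  0.1103] F [ 0.0642 -0.357  -1.0202] w 0.054694850593920895 q6 -2.3653892996722177
tool shift [ 0.0301 -0.0957 -0.0056] rotvec [ 0.0123 -0.0132  0.117 ]
```

Request:
apply_moves(moves=[0.04,0.009,-0.025,0,0,0,0,0.04,0.008,-0.025,0,0,0,0,0.04,0.007,-0.018,0,0.005,-0.005,0.03,0.04,0.003,-0.012,0,0.003,-0.004,0.03,0.04,0,0,0,0,0,0.03,0.04,0,0,0,0,0,0.02,0.04,0,0,0,0,0,0,0.04,0,0,0,0,0,0])

```text
clock: 18.33
position: [0.5257, -0.3215, 0.1]
ee_rot: [-0.008, -0.074, 0.997, 0.006]
contact_force: [-0.7, 0.6, -1.3]
width: 0.0551
```

Run:
```python
from h import *
delta([.534,-.328,.0235],189)
d=imaging.get_image("wrist"); cv2.imwrite("pics/w11.png",d["image"][:,:,::-1])
s=imaging.get_image("scene"); cv2.imwrite("pics/s11.png",s["image"][100:280,100:340,::-1].repeat(3,0).repeat(3,1))
```

```text
t 18.3333 pos [ 0.5257 -0.3215  0.1   ] F [-0.6712  0.6296 -1.347 ] w 0.055117578183037474 q6 -2.378370433286149
tool shift [-0.0085 -0.0087  0.0763] rotvec [ 0.013  -0.0155 -0.0087]
```

View pics/w11.png

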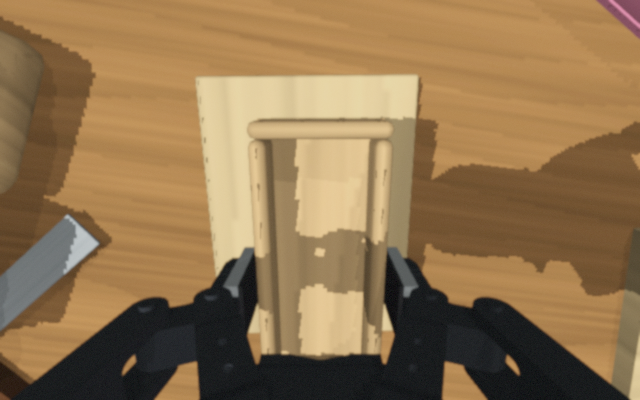

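View pics/s11.png

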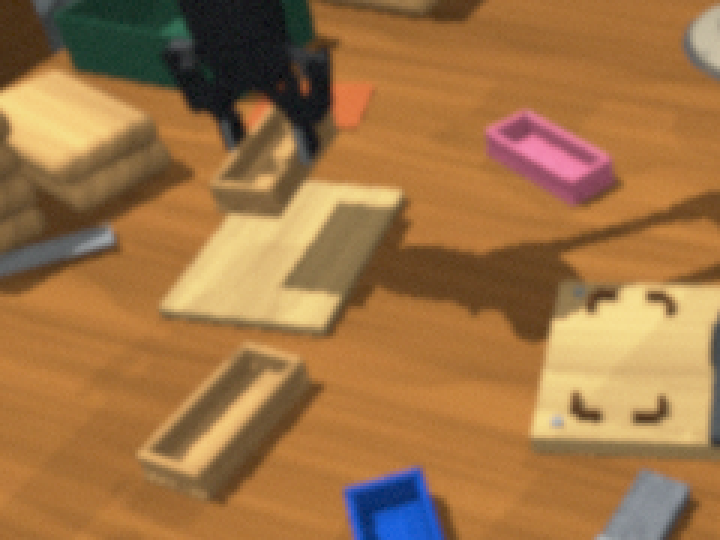

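Request:
apply_moves(moves=[0.04,-0.004,-0.004,0,0.012,-0.015,-0.008,0.04,-0.004,-0.004,0,0,0,0,0.04,0,0,0.012,0,0,0,0.04,0,0,0.016,0,0,0,0.04,0,0,0.016,0,0,0,0.04,0,0,0.008,0,0,0,0.04,0,0,0,0,0,0,0.04,0,0,0,0,0,0])

```text
clock: 19.1
position: [0.5411, -0.3277, 0.0494]
ee_rot: [0.004, -0.082, 0.997, -0.003]
contact_force: [-0.0, 0.4, -1.0]
width: 0.0553
```

Run:
```python
from h import *
delta([.534,-.328,.0235],189)
```

```text
t 19.1 pos [ 0.5411 -0.3277  0.0494] F [-0.0021  0.3528 -0.9916] w 0.05533954569100045 q6 -2.391146807289242
tool shift [0.0073 0.0011 0.0258] rotvec [-0.0066  0.0082  0.0071]
```

Request:
apply_moves(moves=[0.04,0.006,0.001,0,-0.006,0.008,0,0.04,0,0,0.007,0,0,0,0.04,0,0,0.007,0,0,0,0.04,0,0,0.004,0,0,0,0.04,0,0,0,0,0,0,0.04,0,0,0,0,0,0,0.04,0,0,0,0,0,0,0.04,0,0,0,0,0,0])

```text
clock: 19.77
position: [0.5362, -0.3291, 0.0325]
ee_rot: [0.002, -0.082, 0.997, -0.002]
contact_force: [-1.1, -0.5, -1.0]
width: 0.0553
```

Run:
```python
from h import *
delta([.534,-.328,.0235],189)
```

```text
t 19.7667 pos [ 0.5362 -0.3291  0.0325] F [-1.1313 -0.5397 -1.0256] w 0.05525423223644376 q6 -2.3955154740153946
tool shift [0.002  0.0015 0.009 ] rotvec [-0.0039  0.003   0.0072]
```

Request:
apply_moves(moves=[0.04,0.001,0.001,0.003,-0.003,0.003,0,0.04,0,0,0.003,0,0,0,0.04,0,0,0.002,0,0,0,0.04,0,0,0.001,0,0,0,0.04,0,0,0,0,0,0,0.04,0,0,0,0,0,0,0.04,0,0,0,0,0,0,0.04,0,0,0,0,0,0])

```text
clock: 20.43
position: [0.5355, -0.3285, 0.0234]
ee_rot: [0.0, -0.082, 0.997, -0.001]
contact_force: [-0.2, 0.4, -0.5]
width: 0.055
```

Run:
```python
from h import *
delta([.534,-.328,.0235],189)
d=imaging.get_image("scene"); X=cloud(d)
cv2.imwrite("pics/s12.png",d["image"][100:220,130:290,::-1].repeat(4,0).repeat(4,1))
```

```text
t 20.4333 pos [ 0.5355 -0.3285  0.0234] F [-0.2224  0.3746 -0.4562] w 0.05503054767953662 q6 -2.395393661214063
tool shift [ 0.0014  0.0008 -0.0001] rotvec [-0.0018  0.0008  0.0074]
```

View pics/s12.png

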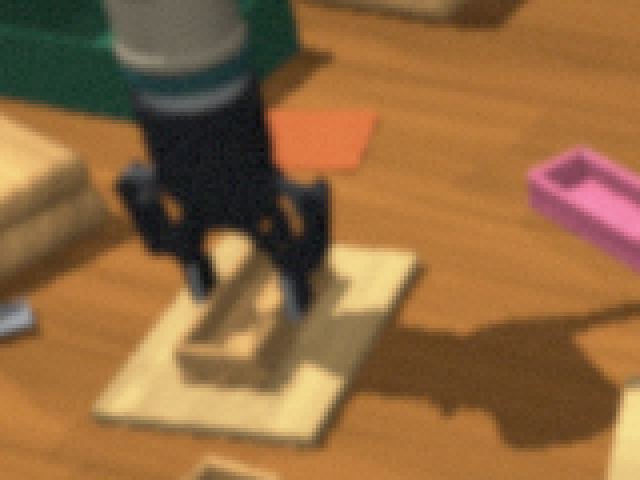

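Request:
apply_moves(moves=[0.04,0,0,0.001,0,0,0,0.04,0,0,0.001,0,0,0,0.04,0,0,0,0,0,0,0.04,0,0,0,0,0,0,0.04,0,0,0,0,0,0,0.04,0,0,0,0,0,0,0.04,0,0,0,0,0,0,0.04,0,0,0,0,0,0])

```text
clock: 21.15
position: [0.5357, -0.3287, 0.0234]
ee_rot: [0.001, -0.082, 0.997, -0.001]
contact_force: [-0.4, 0.5, 1.2]
width: 0.0551
```

Contact reached (z unchanged, upward force). Release, then rise.

Request:
apply_moves(moves=[0.06,0,0,0,0,0,0,0.065,0,0,0,0,0,0,0.07,0,0,0,0,0,0,0.075,0,0,0,0,0,0,0.08,0,0,0,0,0,0,0.08,0,0,0,0,0,0,0.08,0,0,-0.005,0,0,0,0.08,0,0,-0.01,0,0,0])

```text
clock: 21.82
position: [0.5347, -0.328, 0.0373]
ee_rot: [-0.0, -0.082, 0.997, 0.0]
contact_force: [-0.6, 0.1, 0.1]
width: 0.0799
```

Request:
apply_moves(moves=[0.08,0,0,-0.02,0,0,0,0.08,0,0,-0.03,0,0,0,0.08,0,0,-0.03,0,0,0,0.08,0,0,-0.03,0,0,0,0.08,0,0,-0.02,0,0,0,0.08,-0.03,0,-0.02,0,0,0,0.08,0,0,0,0,0,0,0.08,0,0,0,0,0,0])

```text
clock: 22.48
position: [0.5649, -0.3231, 0.2034]
ee_rot: [0.002, -0.082, 0.997, -0.002]
contact_force: [0.5, 0.3, 0.2]
width: 0.0798
```

Run:
```python
from h import *
delta([.534,-.328,.0235],189)
d=imaging.get_image("wrist"); X=cloud(d); z=X[...,2]; cv2.imwrite("pics/w13.png",d["image"][:,:,::-1])
m=(z>.037)&(z<.047)&(np.hypot(X[...,0]-.535,X[...,1]+.328)<.08)
print("case rim",rect(X,m),np.median(z[m]))
n,l,s,c=cv2.connectedComponentsWithStats(((z>.009)&(z<.016)&(np.hypot(X[...,0]-.535,X[...,1]+.328)<.15)).astype(np.uint8))
i=1+np.argmax(s[1:,4]); p=X[l==i][:,:2]; print("board", cv2.minAreaRect((p*1000).astype(np.float32)))
t=imaging.get_image("top"); cv2.imwrite("pics/t13.png",t["image"][:,:,::-1])
```

```text
t 22.4833 pos [ 0.5649 -0.3231  0.2034] F [0.5293 0.3364 0.2151] w 0.07980180588759725 q6 -2.360120350585446
tool shift [0.0319 0.001  0.1798] rotvec [-0.0045  0.0035  0.0064]
case rim (((539.8805541992188, -325.4837646484375), (139.25474548339844, 58.44124984741211), 9.532811164855957), 2764) 0.04212224150197172
board ((534.11962890625, -327.110107421875), (200.27850341796875, 150.45852661132812), 8.956108093261719)
```

View pics/w13.png

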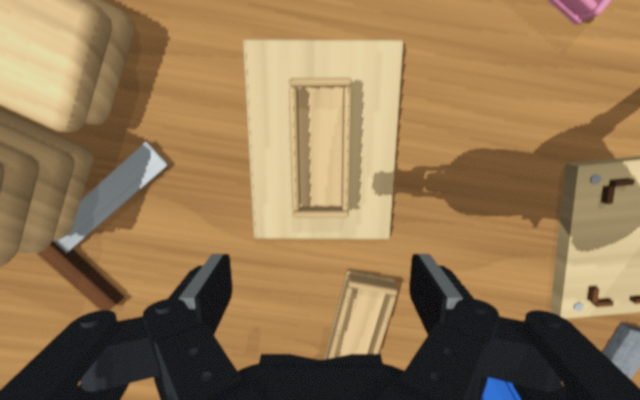

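View pics/t13.png

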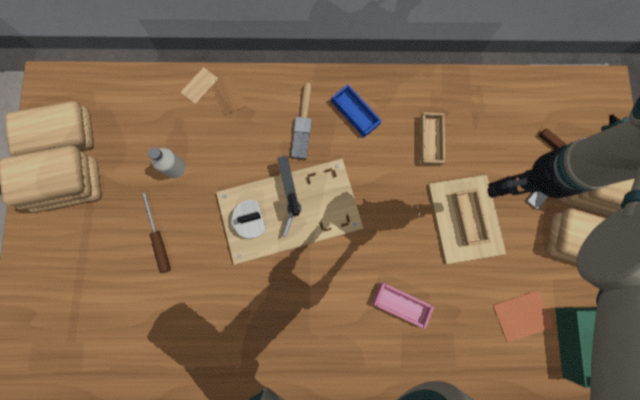

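```bash
python3 -c "
from rig import workorder
print(workorder.sign_off())"
```

```text
the job is handed in; nothing more can be done
None
```

The case is out of the jig and sitting upright on the plywood board, with the lock and clamp released, and I handed the job in at about 22.6 s of the 54 s allowed. No verdict was reported.

**What I did:** I turned the lock from about -0.91 rad to about 0, then swung the clamp to about 1.53 rad. I gripped the case across its 56 mm sides, lifted it out and lowered it until I felt contact with the board. I then released it and moved the arm away.

**Last checks:**
- **Case:** its rim is at z 0.042, so its underside is at 0.012, flat on the board. It lies near the board's centre, turned within about 0.6° of it, with wide margins on all sides.
- **Lock and clamp:** I measured their angles just after each was turned. The final top view shows both still released.
- **Other things:** the spare case, brush, screwdriver and glue bottle look unmoved in the before-and-after top views. I compared these by eye only.
- **Gripper:** it is clear of everything and reads no contact force.

**Checks that failed or disagreed:**
- **Lock grip:** my first attempts to go deeper onto the lock bar were stopped at a TCP height of about 0.072 m. The wrist force briefly read 57 N. I did not find the cause; the moment reading pointed to the fingers rather than the gripper's body, but I could not confirm that. If it was the body, it would have passed the 40 N limit. A shallower grip, overlapping the bar by about 12 mm, worked without force.
- **Case rim:** the last camera fit gave a rim length of 139 mm instead of 130 mm. I put that down to stray points from the gripper's mask and judged the placement from the picture as well.

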